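# Fold up the table-top box easel

### The job

Pack up the wooden box easel on the studio table by pushing with the fingertips: slide the mast on its picture panel down until its head is flush with the panel's top edge, fold the panel down flat onto the box without slamming it, and push the drawer fully home. Don't pull anything further open, don't shove the box along the table or tip it, and leave the brush jar, the bottle and the tape roll where they are.

Things in the scene. Friction and masses are not known exactly. Their poses are not given: they have to be found in the camera images.
- easel_box: Loose wooden box easel, about 4 to 5.5 kg, 240 deep (x) by 340 wide (y) by 88 mm high without its panel; a push of over 20 N may slide it. Origin: centre of its underside, on the table. +x runs from its front (drawer side, roughly facing the robot) to its back, +y to its left, z up. The front 28 mm of its top is a fixed rail; the panel is hinged just behind it.
- drawer (a joint): How far the drawer is out of the box's front, m: 0 fully home (its front flush with the box), starts 0.04 to 0.075; slides along the box's -x to open. Moves with about 2 N and stays where it is left. The drawer's front is 314 wide and 46 mm high, its middle 38 mm above the table.
- drawer_knob (a point): Middle of the outer end of the drawer's brass knob: 24 mm out from the drawer front and centred on it, 38 mm above the table; the knob's head is 20 mm across and 10 mm long.
- panel (a joint): Angle of the plywood picture panel, rad: 0 flat on the box, pi/2 upright; starts 1.0 to 1.22, face towards the robot, top leaning away. Stiff pivots keep it where it is left; 5 to 8 N square to its face, 140 mm from the hinge, lowers it. 340 wide, 208 mm from hinge to top edge, 10 mm thick; flat, its face is up, 98 mm above the table.
- panel_hinge (a point): Middle of the panel's hinge axis (along the box's y), on the panel's underside: box x = -0.089, 88 mm above the table. The point's axes turn with the panel: x from the hinge to the top edge, z square out of its face (the face is at z = 0.010). A canvas ledge 280 wide, 12 mm proud of the face, crosses it 14 to 26 mm from the hinge.
- mast (a joint): How far the mast is slid out past its home, m: 0 home (head's end flush with the panel's top edge), starts 0.025 to 0.05; it slides along the panel, away from the hinge to open. Moves with about 3 N and stays where it is left. The mast is a wooden strip 32 wide, 9 mm proud of the face, on the panel's middle line, in two brass guides.
- mast_top (a point): Middle of the end face of the mast's head, the face that looks along the panel away from the hinge: push here, towards the hinge. The head is a wooden crossbar 80 wide (along the box's y), 18 mm along the panel, standing 27 mm proud of the panel's face; this point lies 14 mm out from the face.
- brush_jar: Glass jar of brushes, 72 mm across, jar 95 mm high, brushes to 190 mm; origin at the centre of its underside. Leave alone.
- medium_bottle: Amber bottle with a black cap, 58 mm across, 150 mm high; origin at the centre of its underside. Leave alone.
- tape_roll: Roll of masking tape lying flat, 96 mm across, 25 mm high; origin at the centre of its underside. Leave alone.

How it is judged (in metres and radians):
At the end, for the whole second after the job is handed in: The mast is within 4 mm of its home, the panel is down within 0.035 rad (2 degrees) of flat, the drawer is within 4 mm of fully home, and the box is at rest (value of joint each of mast, drawer below 0.004 m and value of joint panel below 0.035 rad and linear speed of easel_box below 0.02 m/s); the robot touches nothing.
It fails at once if the box is shoved more than 40 mm, tipped or lifted (distance of easel_box from where it was at the start of the episode above 0.04 m or angle between easel_box's own z axis and vertical above 0.08 rad or height (world z) of easel_box above 0.015 m).
It fails at once if the panel slams (falls faster than 2.5 rad/s) (velocity of joint panel below -2.5 rad/s).
It fails at once if the drawer, the panel or the mast is pulled further open (value of joint drawer above 0.105 m or value of joint panel above 1.3 rad or value of joint mast above 0.075 m).
It fails at once if the brush jar, the bottle or the tape roll is moved more than 25 mm (distance of any of brush_jar, medium_bottle, tape_roll from where it was at the start of the episode above 0.025 m).
It also fails if it takes over 48 s, if anything falls off the work surface, if the arm or the gripper's body presses on something with over 40 N, if the wrist force passes 120 N, or if a joint passes its speed limit or range.

### The arm

A 7-joint arm with a two-finger parallel gripper is mounted at the origin on the work surface. World frame = base frame: x ahead of the robot, y to its left, z up, the work surface at z = 0. Lengths are in mm, angles in rad, forces in N, time in s.
With the tool pointing down it reaches from about 425 to 825 mm from the base axis. Payload 3.6 kg.
Tool frame: the origin (TCP) lies on the centre line of the jaws, within the pads' length; the fingertips stand 14 mm ahead of it and the grasp point (between the pads) lies 5 mm behind it; z points along the fingers, y is the line along which they close (so a half turn about z gives the same grasp; the last joint's range is limited). The gripper opens to 93 mm and grips with 3 to 60 N. Pads are 15 mm wide; open, the fingers measure 128 mm over their backs; the gripper's body (75 mm by 188 mm) begins 65 mm behind the grasp point.
Start: joints at [1.274, 0.615, -0.013, 1.423, 0.008, 1.103, -0.04], TCP at [173.889, -626.279, 232.64] pointing down, gripper open.
Joint ranges: [-3.12, 3.12], [-0.3, 2.06], [-1.34, 1.32], [0.26, 2.42], [-1.36, 4.5], [0.01, 1.98], [-2.84, 2.84]. Speed limits (rad/s): [2.79, 2.79, 3.14, 3.14, 3.14, 3.14, 3.14].

### API

Orientations are given as a 3x3 rotation matrix whose columns are the frame's x, y, z axes.
In Python, from workcell import arm gives the robot as it stands.
- The arm moves only by the tool move_arm, never from a script. Its argument "motion" is a list of rows, each an object of numbers: "x", "y", "z": the shift along the tool's x, y, z normalised to -1 to 1, where 1 is 0.3 m; "spin": the turn about the tool's z normalised to -1 to 1, where 1 is 60 degrees. In form: [{"x": .., "y": .., "z": .., "spin": ..}, ...]. A call has 1 to 20 rows; each row is the pose to reach, as a shift and turn from the pose commanded when the call began, along the tool's axes at that moment; what a row does not reach only later rows make up. A row lasts 1/8 s, in which the tool goes at most 62.5 mm and 10.7 degrees, less where a joint would pass 70% of its speed; a pose out of reach is approached as far as the arm can. A call with a number of a shift or a turn outside -1 to 1 is refused whole. A call with a gripper value outside its range is refused whole. "hand" is the closure, from 0 (fully open) to 1 (shut), set as the call begins (left out, the last holds). The fingers move at their own pace and stop on an object; "squeeze" is the grip in N (left out, the last holds). Time passes only in rows, so rows that repeat a pose let the fingers close. It gives the time, the measured TCP pose, the force, the opening and the grip force at its end, in the units of the state.
- arm.state(): the state, without advancing time (a new reading comes with each control period).
- arm.get_image(name): name is "scene" or "top" or "wrist"; returns the picture (420x560x3 uint8, red, green, blue); there is no depth.
- arm.camera_model(name): a dict with "fx", "fy", "cx", "cy" (pixels), "eye" and "attitude" of the camera in the world; the wrist camera has in their place "hand_eye" (4x4, takes a point from camera to tool coordinates, whose origin is the TCP and whose axes are the flange's). Camera axes: x right, y up, looking along -z (the intrinsics and any distortion apply to the point x, -y, -z); pixel columns grow to the right and rows downward; lengths in mm; the calibration is good to about 2 mm. The wrist camera is an equidistant fisheye: a pixel r from the principal point sees the ray r / f radians off the axis. A picture is of the moment at which its call begins: read the wrist's pose just before it. camera_model takes no time and is no camera call.
- arm.close_job(): hands the job in; it is judged then, once.
The state is a dict: "time_s": time; "joint_pos": joint angles; "dq": joint speeds; "joint_torque": joint torques, N m; "position": TCP position; "tool_rot": TCP orientation; "ft_force": force on the tool from outside, world axes, zero at the start; "wrist_torque": the same for the moment, N m; "gripper_width": finger opening in mm; "gripper_force": force on a finger pad.
Only numpy, scipy, OpenCV 4.12 (cv2) and the standard library are available. Lean on these libraries where they do the work, as an engineer would, in place of code of your own. Each camera call takes 0.05 s, during which the arm holds its last target. There are 200 camera calls.

## Working session

There is one attempt and no reset: what is moved stays moved. The work goes in short steps, Python scripts to look and compute and a tool call to move; the robot and the scene stay as the last step left them, time stands still between calls to the robot, and variables do not carry over. Pictures are saved under pics/ and viewed, at most 10 in all, crops included, and the job is handed in when it is done.

Besides the shell and the picture viewer there is one more tool, called after ">>>" by a JSON object that holds its "fn" and its "kwargs". move_arm: Moves the arm, as the interface text tells. Scaled input: -1 to 1 covers 0.3 m each way for a shift and 60 degrees each way for a turn. Its arguments: {"type":"object","properties":{"motion":{"type":"array"},"hand":{"type":"number"},"squeeze":{"type":"number"}},"required":["motion"]}

```bash
mkdir -p pics
python3 - <<'E'
from workcell import arm
import cv2, numpy as np
s=arm.state(); print(s['time_s'],s['position'],np.round(s['tool_rot'],3).tolist())
for n in ['scene','top']:
    cv2.imwrite(f'pics/{n}0.png',cv2.cvtColor(arm.get_image(n),cv2.COLOR_RGB2BGR))
    m=arm.camera_model(n); print(n,m)
E
```

```text
0.0 [ 173.66370351 -625.57432355  231.46158979] [[0.964, 0.268, -0.001], [0.268, -0.964, 0.002], [-0.0, -0.003, -1.0]]
scene {'fx': 409.53349867060723, 'fy': 409.53349867060723, 'cx': 281.5943821826691, 'cy': 214.28910168644168, 'eye': array([1444.01982294,  109.35490177,  821.38785596]), 'attitude': array([[-0.08842471, -0.64816299,  0.75635032],
       [ 0.99606722, -0.05328195,  0.07078938],
       [-0.00558323,  0.75963529,  0.65032534]])}
top {'fx': 523.2475515938949, 'fy': 523.2475515938949, 'cx': 286.2266088564881, 'cy': 207.54789058837792, 'eye': array([ 493.89944519,   25.60838947, 1416.17411484]), 'attitude': array([[ 0.00525821,  0.99479834, -0.10172816],
       [-0.99997997,  0.00487243, -0.0040404 ],
       [-0.00352372,  0.10174737,  0.99480403]])}
```

View pics/scene0.png

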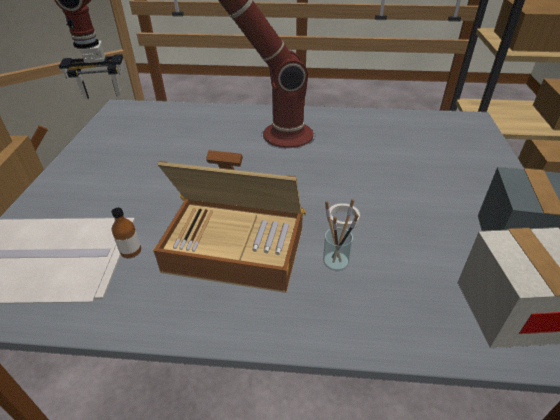

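View pics/top0.png

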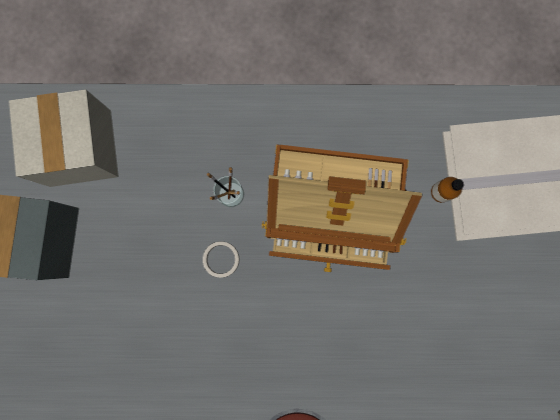

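The top view shows the box spanning about (268–420, 147–268), with the mast head near (347,185), the knob at (328,268), the jar at (229,190), the tape at (220,260) and the bottle at (450,188). I'll zoom in for precise corners.

```bash
python3 - <<'E'
import cv2
a=cv2.imread('pics/top0.png')[135:280,250:435]
cv2.imwrite('pics/topc.png',cv2.resize(a,None,fx=4,fy=4,interpolation=cv2.INTER_CUBIC))
E
cat > h.py <<'E'
import numpy as np
from workcell import arm
def ray(n,u,v):
    m=arm.camera_model(n); d=m['attitude']@np.array([(u-m['cx'])/m['fx'],-(v-m['cy'])/m['fy'],-1]); return m['eye'],d
def onz(n,u,v,z):
    e,d=ray(n,u,v); return e+d*(z-e[2])/d[2]
E
```

```text
(no output)
```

View pics/topc.png

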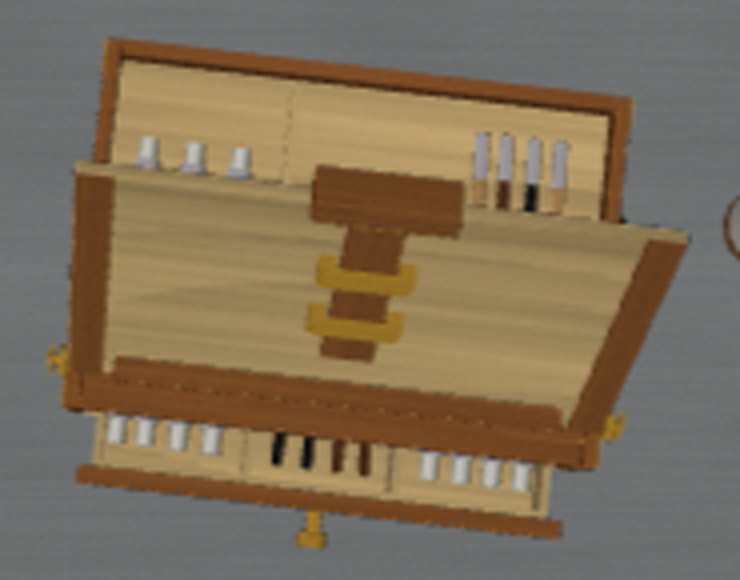

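The zoom shows rim back corners at crop (106,40) and (632,98), front rail corners (64,408) and (597,468), panel top edge (78,163)–(688,236), knob end (311,545), and mast head (313–463, 165–236).

Run:
```python
from h import *
c=lambda u,v:((u+.5)/4-.5+250,(v+.5)/4-.5+135)
P={k:onz('top',*c(*p),z)[:2] for k,p,z in [('BL',(106,40),88),('BR',(632,98),88),('FL',(64,408),88),('FR',(597,468),88),('DL',(76,482),61),('DR',(562,538),61),('K',(311,547),43)]}
for k in P: print(k,P[k].round(1))
n=lambda a,b:np.linalg.norm(P[a]-P[b])
print('w',n('BL','BR'),n('FL','FR'),'d',n('BL','FL'),n('BR','FR'),n('DL','DR'))
y=P['BL']-P['BR']+P['FL']-P['FR']; y/=np.linalg.norm(y); x=np.array([y[1],-y[0]])
C=(P['BL']+P['BR']+P['FL']+P['FR'])/4
print('C',C,'yaw deg',np.degrees(np.arctan2(x[1],x[0])))
for k in P: print(k,((P[k]-C)@x).round(1),((P[k]-C)@y).round(1))
# panel top edge: intersect rays with box planes; hinge at (-89,88); the edge back corner (top edge, underside) or face
X=np.append(x,0);Y=np.append(y,0);C3=np.append(C,0);Z=np.array([0,0,1.])
from scipy.optimize import brentq
def inpl(u,v,yy,n='top'):
    e,d=ray(n,u,v); t=(yy-(e-C3)@Y)/(d@Y); p=e+t*d-C3; return p@X,p[2]
# two corners -> 3D with known width 340: p on each ray at height z
def w(z): return np.linalg.norm(onz('top',*c(78,163),z)-onz('top',*c(688,236),z))-340
z=brentq(w,90,500); print('panel top z by width',z)
# by angle: rear edge (underside) point: hinge + 208*(cos,sin)
for yy,p in [(170,(78,163)),(-170,(688,236))]:
    f=lambda a:(lambda q:((q-C3)@X)-(-89+208*np.cos(a)))(onz('top',*c(*p),88+208*np.sin(a)))
    aa=np.linspace(.8,1.4,61); ff=[f(a) for a in aa]; print('ang',yy,aa[np.argmin(np.abs(ff))],np.min(np.abs(ff)))
# mast head's end face far (underside?) edge & near top edge in symmetric plane
for p in [(388,172),(388,230),(388,182)]:
    e,d=ray('top',*c(*p));
    for a in (1.0,1.05,1.1,1.15,1.2):
        u=np.array([np.cos(a),np.sin(a)]);nn=np.array([-np.sin(a),np.cos(a)])
        def r(h):
            # on plane at panel z=h
            E=np.array([(e-C3)@X+89,e[2]-88]);D=np.array([d@X,d[2]]);t=(h-E@nn)/(D@nn);return (E+t*D)@u
        print(p,a,'along at h=0,10,37',[round(r(h),1) for h in(0,10,37)])
for nme,p in [('jar',(229,200)),('tape',(220,260)),('bottle',(445,190))]: print(nme,onz('top',*p,0))
# scene: panel top edge
for yy,p in [(170,(299,178)),(-170,(163,165))]: print(inpl(*p,yy,'scene'))
```

```text
BL [793.  58.]
BR [ 756.5 -280.8]
FL [555.3  82.9]
FR [ 519.1 -254.3]
DL [508.9  75.9]
DR [ 474.7 -236.8]
K [467.7 -76.9]
w 340.7131917524694 339.17101821381385 d 239.00905912213963 238.88667218130527 314.55273525214113
C [655.98356216 -98.57317315] yaw deg -6.134426626507223
BL 119.5 170.3
BR 119.4 -170.4
FL -119.5 169.7
FR -119.4 -169.5
DL -164.9 157.7
DR -165.5 -156.8
K -189.5 1.5
panel top z by width 266.81671694041324
ang 170 1.08 0.6697962044137373
ang -170 1.1 0.21525460443394273
(388, 172) 1.0 along at h=0,10,37 [np.float64(208.8), np.float64(219.7), np.float64(249.2)]
(388, 172) 1.05 along at h=0,10,37 [np.float64(221.1), np.float64(233.2), np.float64(265.9)]
(388, 172) 1.1 along at h=0,10,37 [np.float64(235.7), np.float64(249.1), np.float64(285.3)]
(388, 172) 1.15 along at h=0,10,37 [np.float64(252.9), np.float64(267.8), np.float64(308.1)]
(388, 172) 1.2 along at h=0,10,37 [np.float64(273.7), np.float64(290.3), np.float64(335.2)]
(388, 230) 1.0 along at h=0,10,37 [np.float64(159.8), np.float64(171.4), np.float64(202.6)]
(388, 230) 1.05 along at h=0,10,37 [np.float64(169.8),
[... 350 characters left out ...]
[np.float64(200.6), np.float64(211.6), np.float64(241.4)]
(388, 182) 1.05 along at h=0,10,37 [np.float64(212.6), np.float64(224.8), np.float64(257.7)]
(388, 182) 1.1 along at h=0,10,37 [np.float64(226.7), np.float64(240.2), np.float64(276.7)]
(388, 182) 1.15 along at h=0,10,37 [np.float64(243.4), np.float64(258.5), np.float64(299.1)]
(388, 182) 1.2 along at h=0,10,37 [np.float64(263.6), np.float64(280.4), np.float64(325.8)]
jar [658.63320836 187.45190193   0.        ]
tape [495.78946386 209.04190632   0.        ]
bottle [ 688.94068722 -401.37025295    0.        ]
(np.float64(-52.029861836159434), np.float64(235.24135098302497))
(np.float64(-22.395290691086725), np.float64(250.5186176592705))
```

>>> {"fn": "move_arm", "kwargs": {"motion": [{"x":0,"y":0,"z":-0.2,"spin":0},{"x":0.12,"y":-0.08,"z":-0.36,"spin":0.05},{"x":0.28,"y":-0.18,"z":-0.48,"spin":0.12},{"x":0.44,"y":-0.28,"z":-0.48,"spin":0.2},{"x":0.6,"y":-0.38,"z":-0.48,"spin":0.28},{"x":0.76,"y":-0.48,"z":-0.48,"spin":0.36},{"x":0.9,"y":-0.57,"z":-0.48,"spin":0.36},{"x":1,"y":-0.633,"z":-0.48,"spin":0.36},{"x":1,"y":-0.633,"z":-0.48,"spin":0.36}], "hand": 1, "squeeze": 10}}

```text
time_s: 1.23
position: [414.6, -359.6, 376.2]
tool_rot: [[0.995, -0.098, 0.0], [-0.098, -0.995, 0.002], [0.0, -0.002, -1.0]]
ft_force: [0.4, -0.3, -0.0]
gripper_width: 7.4
gripper_force: 0.0
```

```bash
cat >> h.py <<'E'
C=np.array([656.,-98.6,0]); X=np.array([.9943,-.1069,0]); Y=np.array([.1069,.9943,0])
def go(bx,by,tipz):
    s=arm.state(); p=C+bx*X+by*Y; p[2]=tipz+14
    R=s['tool_rot']; d=R.T@(p-s['position']); q=s['position']-C
    print('t',round(s['time_s'],2),'box-frame tip',round(q@X,1),round(q@Y,1),round(q[2]-14,1),'F',np.round(s['ft_force'],1),'w',s['gripper_width'],'yawerr',round(np.degrees(np.arctan2(R[1,0],R[0,0]))+6.13,2))
    print('units',np.round(d/300,3))
E
python3 -c "
from h import *
go(11.5,0,345)"
```

```text
t 1.23 box-frame tip -212.1 -285.4 362.2 F [ 0.4 -0.3 -0. ] w 7.4287261337080395 yawerr 0.48
units [ 0.753 -0.945  0.06 ]
```

>>> {"fn": "move_arm", "kwargs": {"motion": [{"x":0.1,"y":-0.12,"z":0,"spin":0.01},{"x":0.23,"y":-0.28,"z":0,"spin":0.01},{"x":0.36,"y":-0.44,"z":0,"spin":0.01},{"x":0.49,"y":-0.6,"z":0,"spin":0.01},{"x":0.6,"y":-0.75,"z":0,"spin":0.01},{"x":0.69,"y":-0.87,"z":0,"spin":0.01},{"x":0.753,"y":-0.945,"z":0.03,"spin":0.01},{"x":0.753,"y":-0.945,"z":0.03,"spin":0.01},{"x":0.753,"y":-0.945,"z":0.03,"spin":0.01}]}}

```text
time_s: 2.35
position: [666.0, -107.9, 367.6]
tool_rot: [[0.993, -0.12, -0.001], [-0.12, -0.993, -0.002], [-0.001, 0.002, -1.0]]
ft_force: [0.6, 0.8, 0.3]
gripper_width: 0.6
gripper_force: 0.0
```

```bash
python3 -c "
from h import *
import cv2
go(11.5,0,325)
A=cv2.cvtColor(arm.get_image('scene'),cv2.COLOR_RGB2BGR)[90:290,120:370]
B=cv2.cvtColor(arm.get_image('wrist'),cv2.COLOR_RGB2BGR)
cv2.imwrite('pics/s1.png',cv2.resize(A,None,fx=3,fy=3))
"
```

```text
t 2.35 box-frame tip 10.9 -8.2 353.6 F [0.6 0.8 0.3] w 0.5866140946185165 yawerr -0.74
units [ 0.002 -0.027  0.095]
```

View pics/s1.png

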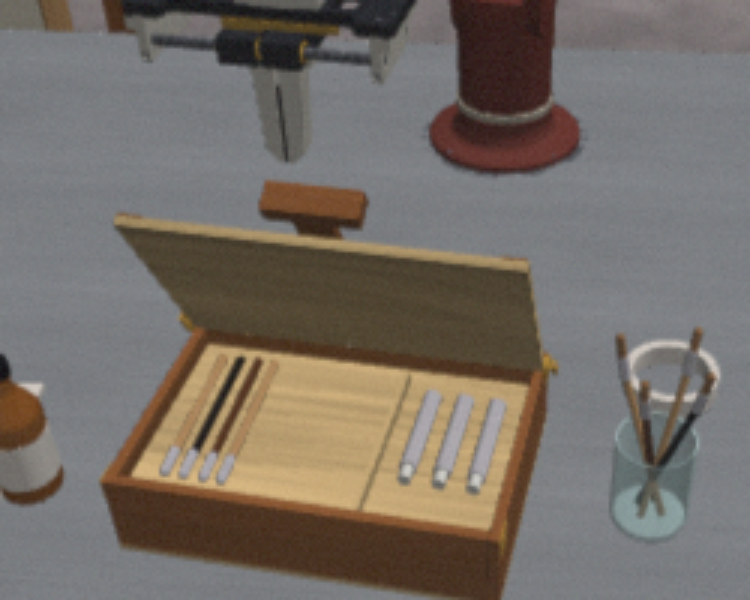

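The picture shows the closed fingertips at crop (285,160) just above the mast head (262–367, 183–225), about 8 mm to its right. I'll triangulate the head for a check.

```bash
python3 -c "
from h import *
c=lambda u,v:((u+.5)/4-.5+250,(v+.5)/4-.5+135)
s=lambda u,v:((u+.5)/3-.5+120,(v+.5)/3-.5+90)
def tri(a,b):
    e,d=ray('top',*a);f,g=ray('scene',*b);t=np.linalg.lstsq(np.c_[d,-g],f-e,rcond=None)[0];p,q=e+t[0]*d,f+t[1]*g;m=(p+q)/2-C;print((m@X).round(1),(m@Y).round(1),m[2].round(1),'gap',np.linalg.norm(p-q).round(1))
# end-face corners: panel edge corners; head h=37 corners (front-top)
tri(c(78,163),s(528,266)); tri(c(688,236),s(116,220))
tri(c(313,222-28),s(367,192)); tri(c(463,208),s(266,182))
tri(c(317,166),s(362,210)); tri(c(465,182),s(262,203))
go(11.5,0,325)
"
```

```text
7.4 169.9 276.0 gap 2.5
4.3 -167.3 274.4 gap 3.5
-2.7 42.9 320.8 gap 4.0
-1.4 -36.8 321.3 gap 3.6
13.3 42.4 314.8 gap 5.0
13.8 -36.8 312.0 gap 5.4
t 2.45 box-frame tip 10.9 -8.1 354.5 F [-0.  -0.4 -0.3] w 0.6969889824932178 yawerr -0.77
units [ 0.001 -0.027  0.098]
```

>>> {"fn": "move_arm", "kwargs": {"motion": [{"x":0,"y":-0.027,"z":0.03,"spin":-0.013},{"x":0,"y":-0.027,"z":0.1,"spin":-0.013},{"x":0,"y":-0.027,"z":0.115,"spin":-0.013},{"x":-0.007,"y":-0.027,"z":0.13,"spin":-0.013},{"x":-0.015,"y":-0.027,"z":0.145,"spin":-0.013},{"x":-0.022,"y":-0.027,"z":0.16,"spin":-0.013},{"x":-0.03,"y":-0.027,"z":0.175,"spin":-0.013},{"x":-0.037,"y":-0.027,"z":0.19,"spin":-0.013},{"x":-0.045,"y":-0.027,"z":0.205,"spin":-0.013},{"x":-0.05,"y":-0.027,"z":0.215,"spin":-0.013},{"x":-0.05,"y":-0.027,"z":0.215,"spin":-0.013}]}}

```text
time_s: 3.82
position: [652.6, -95.2, 302.6]
tool_rot: [[0.995, -0.103, -0.001], [-0.103, -0.995, 0.0], [-0.001, -0.0, -1.0]]
ft_force: [0.5, 0.1, 0.8]
gripper_width: 0.8
gripper_force: 0.1
```

```bash
python3 -c "
from h import *
import cv2
go(-8.6,0,282.5)
A=[cv2.resize(cv2.cvtColor(arm.get_image(n),cv2.COLOR_RGB2BGR)[a:a+200,b:b+200],None,fx=2,fy=2) for n,a,b in (('scene',90,120),('top',100,250))]
cv2.imwrite('pics/s2.png',np.hstack(A))
"
```

```text
t 3.83 box-frame tip -3.7 3.0 288.6 F [0.5 0.1 0.8] w 0.8124113197641076 yawerr 0.23
units [-0.016  0.01   0.02 ]
```

View pics/s2.png

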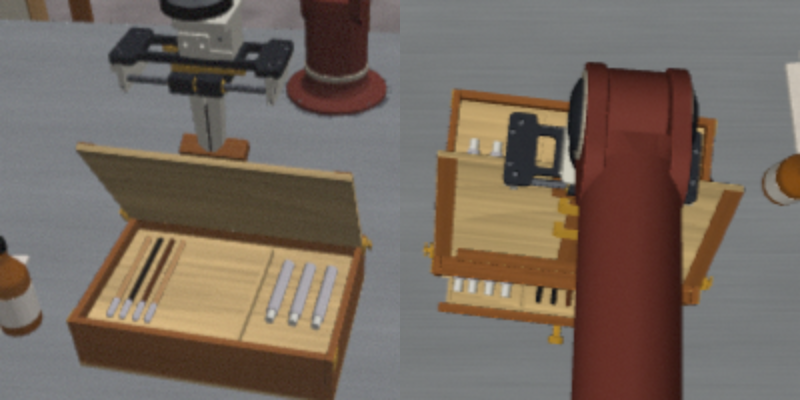

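The tip sits on the head and has pushed it nearly to the panel's top edge (tip at ~(210,145), edge just below); geometry gives about 6 mm left.

>>> {"fn": "move_arm", "kwargs": {"motion": [{"x":-0.006,"y":0.01,"z":0.01,"spin":0},{"x":-0.01,"y":0.01,"z":0.02,"spin":0},{"x":-0.012,"y":0.01,"z":0.024,"spin":0},{"x":-0.012,"y":0.01,"z":0.024,"spin":0}]}}

```text
time_s: 4.42
position: [650.2, -97.4, 297.7]
tool_rot: [[0.995, -0.102, 0.005], [-0.102, -0.995, 0.0], [0.005, -0.001, -1.0]]
ft_force: [1.5, 0.7, 5.0]
gripper_width: 0.3
gripper_force: 2.6
```

>>> {"fn": "move_arm", "kwargs": {"motion": [{"x":-0.003,"y":0,"z":0.006,"spin":0},{"x":-0.005,"y":0,"z":0.012,"spin":0},{"x":-0.005,"y":0,"z":0.012,"spin":0},{"x":-0.005,"y":0,"z":0.012,"spin":0}]}}

```text
time_s: 4.92
position: [650.5, -97.5, 297.2]
tool_rot: [[0.995, -0.102, 0.012], [-0.102, -0.995, -0.0], [0.012, -0.001, -1.0]]
ft_force: [1.6, 1.5, 12.1]
gripper_width: 0.3
gripper_force: 5.8
```

```bash
python3 -c "
from h import *
go(-8.6,0,282.5)"
```

```text
t 4.92 box-frame tip -5.6 0.5 283.2 F [ 1.6  1.5 12.1] w 0.3176872133456349 yawerr 0.25
units [-0.01   0.002  0.002]
```

>>> {"fn": "move_arm", "kwargs": {"motion": [{"x":0,"y":0,"z":-0.06,"spin":0},{"x":0,"y":0,"z":-0.15,"spin":0},{"x":-0.06,"y":-0.1,"z":-0.15,"spin":0},{"x":-0.15,"y":-0.2,"z":-0.13,"spin":0},{"x":-0.19,"y":-0.235,"z":-0.06,"spin":0},{"x":-0.19,"y":-0.235,"z":0.08,"spin":0},{"x":-0.19,"y":-0.235,"z":0.16,"spin":0},{"x":-0.19,"y":-0.235,"z":0.16,"spin":0},{"x":-0.19,"y":-0.235,"z":0.16,"spin":0}]}}

```text
time_s: 6.05
position: [598.6, -22.1, 245.3]
tool_rot: [[0.995, -0.103, 0.001], [-0.103, -0.995, -0.0], [0.001, 0.0, -1.0]]
ft_force: [-0.4, -0.3, 0.8]
gripper_width: 0.6
gripper_force: 0.0
```

```bash
python3 -c "
from h import *
import cv2
go(-38,70,231)
# path for r=155..150 contact, tip centre, in box frame
for a in np.arange(1.1,-.01,-.1): print(round(a,2),np.round([-89+155*np.cos(a)-10*np.sin(a)-7.5,88+155*np.sin(a)+10*np.cos(a)],1))
A=[cv2.resize(cv2.cvtColor(arm.get_image(n),cv2.COLOR_RGB2BGR)[a:a+200,b:b+200],None,fx=2,fy=2) for n,a,b in (('scene',90,120),('top',100,250))]
cv2.imwrite('pics/s3.png',np.hstack(A))
"
```

```text
t 6.05 box-frame tip -65.3 69.9 231.3 F [-0.4 -0.3  0.8] w 0.5611299883559328 yawerr 0.21
units [0.091 0.    0.001]
1.1 [-35.1 230.7]
1.0 [-21.2 223.8]
0.9 [ -8.  215.6]
0.8 [  4.3 206.2]
0.7 [ 15.6 195.5]
0.6 [ 25.8 183.8]
0.5 [ 34.7 171.1]
0.4 [ 42.4 157.6]
0.3 [ 48.6 143.4]
0.2 [ 53.4 128.6]
0.1 [ 56.7 113.4]
-0.0 [58.5 98. ]
```

View pics/s3.png

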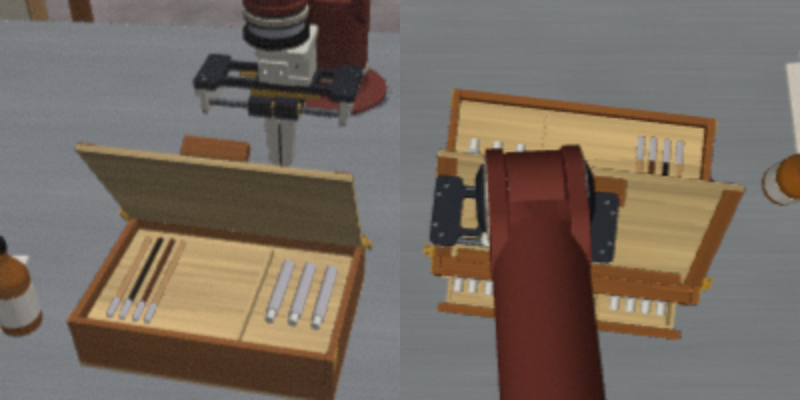

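The head is now level with the panel edge at scene crop (215,148). The panel and box haven't moved, and the fingers are in front of the panel on its left half. Folding now.

>>> {"fn": "move_arm", "kwargs": {"motion": [{"x":0.06,"y":0,"z":0,"spin":0},{"x":0.09,"y":0,"z":0,"spin":0},{"x":0.105,"y":0,"z":0.003,"spin":0},{"x":0.125,"y":0,"z":0.013,"spin":0},{"x":0.147,"y":0,"z":0.025,"spin":0},{"x":0.169,"y":0,"z":0.038,"spin":0},{"x":0.191,"y":0,"z":0.052,"spin":0},{"x":0.212,"y":0,"z":0.067,"spin":0},{"x":0.232,"y":0,"z":0.084,"spin":0},{"x":0.251,"y":0,"z":0.101,"spin":0},{"x":0.27,"y":0,"z":0.119,"spin":0},{"x":0.287,"y":0,"z":0.138,"spin":0},{"x":0.304,"y":0,"z":0.158,"spin":0},{"x":0.304,"y":0,"z":0.158,"spin":0}]}}

```text
time_s: 7.9
position: [689.0, -30.9, 195.7]
tool_rot: [[0.995, -0.103, -0.0], [-0.103, -0.995, 0.001], [-0.001, -0.001, -1.0]]
ft_force: [-0.0, 0.6, 0.4]
gripper_width: 0.6
gripper_force: 0.0
```

```bash
python3 -c "
from h import *
import cv2
go(58.5,70,98)
A=[cv2.resize(cv2.cvtColor(arm.get_image(n),cv2.COLOR_RGB2BGR)[a:a+200,b:b+200],None,fx=2,fy=2) for n,a,b in (('scene',90,120),('top',100,250))]
cv2.imwrite('pics/s4.png',np.hstack(A))
"
```

```text
t 7.9 box-frame tip 25.6 70.8 181.7 F [-0.   0.6  0.4] w 0.6355859412482824 yawerr 0.22
units [0.11  0.003 0.279]
```

View pics/s4.png

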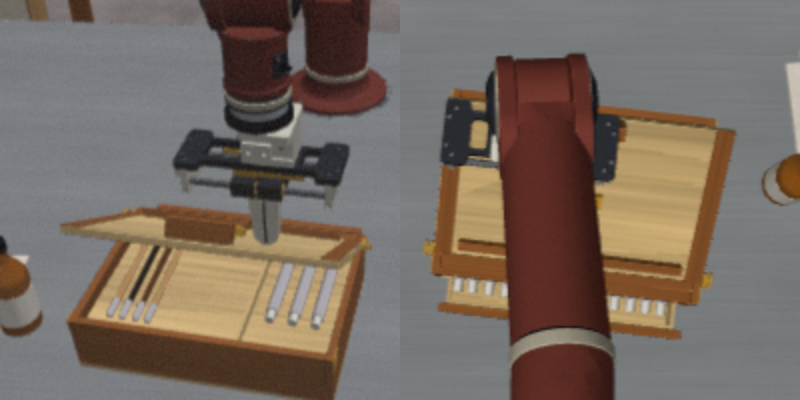

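The panel is down to about half (edge at scene crop (60–350, 225–262)), the box is unmoved, and the finger rests on the panel near (265,240).

>>> {"fn": "move_arm", "kwargs": {"motion": [{"x":0.015,"y":0,"z":0.021,"spin":0},{"x":0.029,"y":0,"z":0.043,"spin":0},{"x":0.042,"y":0,"z":0.065,"spin":0},{"x":0.055,"y":0,"z":0.088,"spin":0},{"x":0.066,"y":0,"z":0.111,"spin":0},{"x":0.076,"y":0,"z":0.135,"spin":0},{"x":0.085,"y":0,"z":0.159,"spin":0},{"x":0.092,"y":0,"z":0.184,"spin":0},{"x":0.098,"y":0,"z":0.21,"spin":0},{"x":0.103,"y":0,"z":0.235,"spin":0},{"x":0.107,"y":0,"z":0.26,"spin":0},{"x":0.109,"y":0,"z":0.278,"spin":0},{"x":0.109,"y":0,"z":0.285,"spin":0},{"x":0.109,"y":0,"z":0.285,"spin":0}]}}

```text
time_s: 9.75
position: [721.5, -34.8, 112.4]
tool_rot: [[0.995, -0.103, 0.001], [-0.103, -0.995, -0.0], [0.001, 0.0, -1.0]]
ft_force: [-3.1, 1.5, 6.2]
gripper_width: 0.2
gripper_force: 2.9
```

```bash
python3 -c "
from h import *
go(58.5,70,98)"
```

```text
t 9.75 box-frame tip 58.3 70.4 98.4 F [-3.1  1.5  6.2] w 0.235097016636275 yawerr 0.21
units [0.001 0.001 0.001]
```

>>> {"fn": "move_arm", "kwargs": {"motion": [{"x":0,"y":0,"z":0.008,"spin":0},{"x":0,"y":0,"z":0.015,"spin":0},{"x":0,"y":0,"z":0.015,"spin":0},{"x":0,"y":0,"z":0.015,"spin":0}]}}

```text
time_s: 10.25
position: [721.5, -34.8, 112.3]
tool_rot: [[0.995, -0.103, 0.002], [-0.103, -0.995, -0.001], [0.002, 0.0, -1.0]]
ft_force: [-8.4, 1.0, 21.1]
gripper_width: 0.5
gripper_force: 10.1
```

>>> {"fn": "move_arm", "kwargs": {"motion": [{"x":0,"y":0,"z":-0.1,"spin":0},{"x":0,"y":0,"z":-0.2,"spin":0},{"x":-0.1,"y":0.05,"z":-0.2,"spin":0},{"x":-0.25,"y":0.12,"z":-0.2,"spin":0},{"x":-0.42,"y":0.18,"z":-0.2,"spin":0},{"x":-0.6,"y":0.23,"z":-0.2,"spin":0},{"x":-0.75,"y":0.23,"z":-0.2,"spin":0},{"x":-0.86,"y":0.23,"z":-0.2,"spin":0},{"x":-0.91,"y":0.23,"z":-0.2,"spin":0},{"x":-0.91,"y":0.23,"z":-0.1,"spin":0},{"x":-0.91,"y":0.23,"z":-0.1,"spin":0}]}}

```text
time_s: 11.62
position: [442.6, -75.4, 135.8]
tool_rot: [[0.995, -0.103, -0.002], [-0.103, -0.995, -0.0], [-0.002, 0.0, -1.0]]
ft_force: [0.6, 0.6, -0.4]
gripper_width: 0.3
gripper_force: 0.0
```

```bash
python3 -c "
from h import *
import cv2
go(-212,1,29)
A=[cv2.resize(cv2.cvtColor(arm.get_image(n),cv2.COLOR_RGB2BGR)[a:a+200,b:b+200],None,fx=2,fy=2) for n,a,b in (('scene',90,120),('top',100,250))]
cv2.imwrite('pics/s5.png',np.hstack(A))
"
```

```text
t 11.62 box-frame tip -214.7 0.2 121.8 F [ 0.6  0.6 -0.4] w 0.34170182019573214 yawerr 0.22
units [ 0.01  -0.003  0.309]
```

View pics/s5.png

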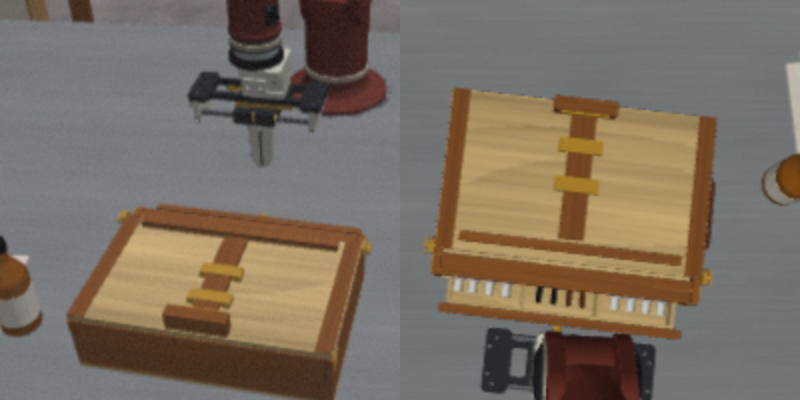

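Panel is flat and the head is flush with its far edge; the box still sits where it was, and the drawer remains out (front at top crop (440–680, 305–337)).

>>> {"fn": "move_arm", "kwargs": {"motion": [{"x":0,"y":0,"z":0.1,"spin":0},{"x":0,"y":0,"z":0.22,"spin":0},{"x":0,"y":0,"z":0.3,"spin":0},{"x":0.0,"y":0,"z":0.305,"spin":0},{"x":0.04,"y":0,"z":0.305,"spin":0},{"x":0.06,"y":0,"z":0.305,"spin":0},{"x":0.08,"y":0,"z":0.305,"spin":0},{"x":0.1,"y":0,"z":0.305,"spin":0},{"x":0.12,"y":0,"z":0.305,"spin":0},{"x":0.14,"y":0,"z":0.305,"spin":0},{"x":0.16,"y":0,"z":0.305,"spin":0},{"x":0.18,"y":0,"z":0.305,"spin":0},{"x":0.195,"y":0,"z":0.305,"spin":0},{"x":0.195,"y":0,"z":0.305,"spin":0}]}}

```text
time_s: 13.48
position: [502.0, -81.1, 45.5]
tool_rot: [[0.995, -0.103, 0.002], [-0.103, -0.995, 0.0], [0.002, -0.0, -1.0]]
ft_force: [0.4, 0.2, -0.1]
gripper_width: 0.4
gripper_force: 0.1
```

```bash
python3 -c "
from h import *
go(-151.5,1,30)"
```

```text
t 13.47 box-frame tip -155.0 0.9 31.5 F [ 0.4  0.2 -0.1] w 0.4038170856159808 yawerr 0.23
units [ 0.012 -0.     0.005]
```

>>> {"fn": "move_arm", "kwargs": {"motion": [{"x":0.006,"y":0,"z":0,"spin":0},{"x":0.012,"y":0,"z":0,"spin":0},{"x":0.016,"y":0,"z":0,"spin":0},{"x":0.016,"y":0,"z":0,"spin":0}]}}

```text
time_s: 13.98
position: [503.4, -81.2, 45.3]
tool_rot: [[0.995, -0.103, -0.005], [-0.103, -0.995, 0.001], [-0.005, -0.0, -1.0]]
ft_force: [-4.9, 0.9, 3.7]
gripper_width: 0.6
gripper_force: 2.6
```

>>> {"fn": "move_arm", "kwargs": {"motion": [{"x":0.006,"y":0,"z":0,"spin":0},{"x":0.01,"y":0,"z":0,"spin":0},{"x":0.01,"y":0,"z":0,"spin":0}]}}

```text
time_s: 14.35
position: [503.4, -81.2, 45.0]
tool_rot: [[0.995, -0.103, -0.011], [-0.103, -0.995, 0.001], [-0.011, 0.0, -1.0]]
ft_force: [-9.1, 0.8, 5.8]
gripper_width: 0.2
gripper_force: 4.5
```

>>> {"fn": "move_arm", "kwargs": {"motion": [{"x":-0.05,"y":0,"z":0,"spin":0},{"x":-0.15,"y":0,"z":0,"spin":0},{"x":-0.22,"y":0,"z":0,"spin":0},{"x":-0.22,"y":0.1,"z":-0.2,"spin":0},{"x":-0.22,"y":0.25,"z":-0.4,"spin":0},{"x":-0.22,"y":0.45,"z":-0.5,"spin":0},{"x":-0.22,"y":0.6,"z":-0.5,"spin":0},{"x":-0.22,"y":0.6,"z":-0.5,"spin":0}]}}

```text
time_s: 15.35
position: [424.7, -261.2, 197.1]
tool_rot: [[0.994, -0.114, 0.006], [-0.114, -0.994, -0.006], [0.006, 0.006, -1.0]]
ft_force: [0.6, 0.6, -0.7]
gripper_width: 0.1
gripper_force: 0.0
```

```bash
python3 -c "
from h import *
import cv2
go(0,0,0)
A=cv2.cvtColor(arm.get_image('top'),cv2.COLOR_RGB2BGR)[130:290,200:460]
cv2.imwrite('pics/s6.png',cv2.resize(A,None,fx=3,fy=3,interpolation=cv2.INTER_CUBIC))
"
```

```text
t 15.35 box-frame tip -212.6 -186.4 183.1 F [ 0.6  0.6 -0.7] w 0.10432540828003597 yawerr -0.39
units [ 0.701 -0.63   0.611]
```

View pics/s6.png

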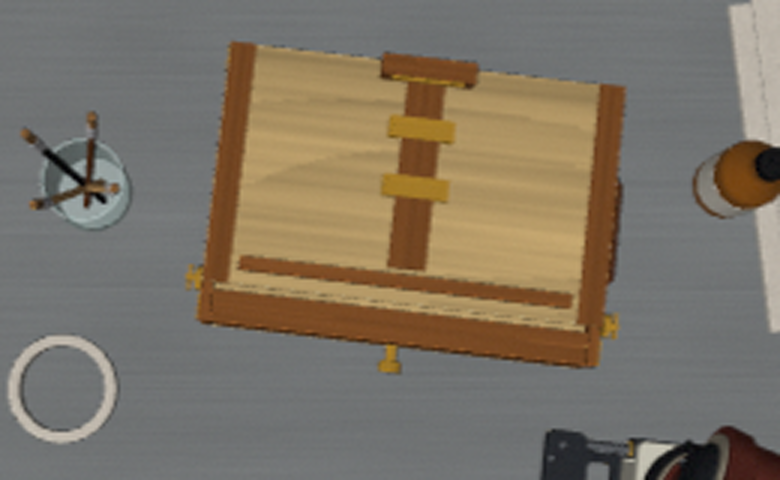

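Drawer front is hidden under the rail, knob end at (390,372), head's far edge around (430,56) overlapping the panel edge, and the jar, tape and bottle are untouched. I'll check the head and knob numerically.

```bash
python3 -c "
from h import *
c=lambda u,v:((u+.5)/3-.5+200,(v+.5)/3-.5+130)
for n,p,z,e in [('headL',(384,52),125,119),('headR',(478,63),125,119),('panelL',(231,42),98,119),('panelR',(625,86),98,119),('knob',(389,373),43,-144),('FL',(198,322),88,-120),('FR',(597,367),88,-120)]:
    q=onz('top',*c(*p),z)-C; print(n,(q@X).round(1),'expect',e,(q@Y).round(1))"
```

```text
headL 119.7 expect 119 39.3
headR 119.1 expect 119 -39.7
panelL 119.9 expect 119 168.7
panelR 119.4 expect 119 -169.1
knob -144.1 expect -144 1.1
FL -120.5 expect -120 169.5
FR -120.5 expect -120 -169.1
```

```bash
python3 -c "
from workcell import arm
print(arm.close_job())"
```

```text
the job is handed in; nothing more can be done
None
```

The easel is packed and handed in at about 15 s: in the last picture the mast head, flat panel and drawer knob all measure within 1 mm of home, the box is where it started, and the jar, bottle and tape roll look unmoved. The judge's verdict was not returned.

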